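# Load a reagent cartridge into the reader through its dust flaps

### The job

Take the green-capped cartridge out of the blue stand and push it down through the spring dust flaps in the top of the reader, past the catches and fully home on the seat, so that the catches hold it and both flaps spring shut above it. How deep the seat is set cannot be seen: feel for the stop and push gently, never hard on the cartridge or the reader. Leave the grey-capped cartridge in its pocket.

Things in the scene. Friction and masses are not known exactly. Their poses are not given: they have to be found in the camera images.
- cartridge_green: The cartridge to load: white block, green cap and label, 32 (its x) x 66 (y) x 72 mm high, about 60 g, alike both ways round. Origin at the centre of its underside, z up to the cap; grip it across its x by the 17 mm high cap. Each short end of the foot has a wedge over its lowest 7 mm, a flat up to 17 mm and a notch up to 24 mm. Stands upright in the stand.
- cartridge_grey: The other cartridge, alike but with a grey cap and label; stays in its pocket. Origin and axes as for the green one.
- stand: Blue stand, fixed, 51 (x) x 168 (y) x 20 mm high, origin at the centre of its underside. Two pockets in a row along its y, at y = +41 and -41 mm, each 35 x 69 mm, 14 mm deep, floor 6 mm above the bench; either may hold the green cartridge. The cartridges' axes are parallel to the stand's.
- reader: White bench-top reader, fixed, 170 (x) x 156 (y) x 118 mm high to the dark bezel of the bay in its top; behind the bay's centre, from 50 mm on, a sloped display rises to 143 mm. Origin at the centre of its underside, x from its front keys to the display, z up. More than 40 N on the cartridge or the reader does damage.
- mouth (a point): Centre of the bay's mouth, level with the bezel's top, 118 mm over and 22 mm in front (-x) of the reader's origin; axes as the reader's. The mouth is 42 (x) x 74 mm (y). From 29 to 36 mm down, steep lead-ins narrow the bay to a guide of 34 x 68 mm, which runs on down to the seat. The last part must be pushed by something that reaches into the mouth, such as closed fingertips.
- flap_front (a joint): Dark spring flap hinged along the mouth's long edge nearer the reader's front, 5 mm under the bezel, 20 mm wide. 0 = shut (level), grows as it is pushed down, 1.55 rad = hanging straight down. Opening both takes about 5 N; they then pinch the cartridge enough to carry its weight, and cannot shut while it still stands on the catches.
- flap_back (a joint): The same flap at the long edge nearer the display. 0 = shut, 1.55 rad = hanging straight down.
- centrifuge: Cream bench centrifuge, fixed, between the stand (right of it) and the reader (left of it): 360 (x) x 250 (y) mm, its deck sloping up from the front to 215 mm; the open lid stands up at its back. Origin at its underside, about the middle. Carry things well over its deck or past its front.
- catch_left (a joint): Spring ball catch in the bay's +y end, 19 mm over the rigid seat. 0 = ball out, up to 4 mm when pushed back into the wall. The foot meets the balls about 17 mm short of home; wedging them apart takes up to 15 N in all, then they rub (about 5 N) on the flat of the foot and, 1 to 2 mm short of home, drop into the notches: both are at 0 again when the cartridge is home.
- catch_right (a joint): The same catch in the bay's -y end. 0 = ball out. The seat and its catches are set up or down by the user for other cartridge lengths: the seat lies anywhere from 98 to 110 mm under the bezel, no reading or view shows where, so that home must be felt as a firm stop past the catches (the cap's top is then 26 to 38 mm under the bezel).

How it is judged:
By the outcome, as a careful person would: the job done as asked, in the order asked, and still so for the second after the job is handed in, with the robot touching nothing.
It also fails if it takes over 59 s, if anything falls off the work surface, if the arm or the gripper's body presses on something with over 40 N, if the wrist force passes 120 N, or if a joint passes its speed limit or range.

### The arm

A 7-joint arm with a two-finger parallel gripper is mounted at the origin on a cart in front of the work surface, level with it; the furniture and walls round the work are solid. World frame = base frame: x ahead of the robot, y to its left, z up, the work surface at z = 0. Lengths are in m, angles in rad, forces in N, time in s.
With the tool pointing down it reaches from about 0.4 to 0.875 m from the base axis. Payload 6.5 kg.
Tool frame: the origin (TCP) lies at the very end of the fingers, on their centre line; the grasp point (between the pads) lies grasp_offset behind it (grasp_offset is the distance from the TCP to the grasp point, in m); z points along the fingers, y is the line along which they close (so a half turn about z gives the same grasp; the last joint's range is limited). The gripper opens to 88 mm and grips with 3 to 60 N. Pads are 18 mm wide; open, the fingers measure 123 mm over their backs; the gripper's body (75 mm by 187 mm) begins 45 mm behind the grasp point.
Start: joints at [1.204, 0.536, -0.004, 1.538, 0.003, 1.067, -0.071], TCP at [0.193, -0.621, 0.217] pointing down, gripper open.
Joint ranges: [-2.7, 2.7], [-0.37, 2.16], [-1.27, 1.26], [0.24, 2.4], [-1.31, 4.45], [0.19, 1.91], [-2.76, 2.76]. Speed limits (rad/s): [2.39, 2.39, 3.14, 3.14, 3.14, 3.14, 3.14].

### API

Orientations are given as a unit quaternion [w, x, y, z].
In Python, from plant import * gives the robot as it stands.
- The arm moves only by the shell command python3 -m pendant 'ROWS' [FORCE]. ROWS is JSON, a list of rows, each a list of 7 numbers: the turn, a rotation vector about the world's x, y, z in degrees, then the shift along the world's x, y, z in cm, then the closure, from -1 (fully open) to 1 (shut). In form: [[wx, wy, wz, x, y, z, jaw], ...]. A call has exactly 5 rows; each row shifts and turns the commanded pose from where the row before left it; what a row does not reach is not made up. A row lasts 1/12 s, in which the tool goes at most 41.7 mm and 7.16 degrees, less where a joint would pass 70% of its speed; a pose out of reach is approached as far as the arm can. A call with a gripper value outside its range is refused whole. The fingers move at their own pace and stop on an object; FORCE is the grip in N (left out, the last holds). Time passes only in rows, so rows that do not move let the fingers close, or fill a call up. It gives the time, the measured TCP pose, the force, the opening and the grip force at its end, in the units of the state.
- state(): the state, without advancing time (a new reading comes with each control period).
- read_camera(name): name is "scene" or "top" or "wrist"; returns the picture (480x640x3 uint8, red, green, blue); there is no depth.
- camera_params(name): a dict with "fx", "fy", "cx", "cy" (pixels), "position" and "rotation" of the camera in the world. Camera axes: x right, y up, looking along -z (the intrinsics and any distortion apply to the point x, -y, -z); pixel columns grow to the right and rows downward; lengths in m; the calibration is good to about 2 mm. A picture is of the moment at which its call begins: read the wrist's pose just before it. camera_params takes no time and is no camera call; for the wrist camera it gives the pose at the moment of the call.
- job_done(): hands the job in; it is judged then, once.
The state is a dict: "clock": time; "qpos": joint angles; "qvel": joint speeds; "joint_torque": joint torques, N m; "tcp_pos": TCP position; "eef_rot": TCP orientation; "force": force on the tool from outside, world axes, zero at the start; "moment": the same for the moment, N m; "width": finger opening in m; "finger_force": force on a finger pad.
Only numpy, scipy, OpenCV 4.12 (cv2) and the standard library are available. Lean on these libraries where they do the work, as an engineer would, in place of code of your own. Each camera call takes 0.05 s, during which the arm holds its last target. There are 200 camera calls.

## Working session

There is one attempt and no reset: what is moved stays moved. The work goes in short steps, Python scripts to look and compute and a shell command to move; the robot and the scene stay as the last step left them, time stands still between calls to the robot, and variables do not carry over. Pictures are saved under pics/ and viewed, at most 10 in all, crops included, and the job is handed in when it is done.

```bash
mkdir -p pics
python3 - <<'E'
from plant import *
import cv2,numpy as np
np.set_printoptions(precision=4,suppress=True)
s=state();print(s)
try: print(grasp_offset)
except Exception as e: print(e)
ims=[]
for n in("scene","top","wrist"):
    im=read_camera(n);cv2.imwrite(f"pics/{n}0.png",im[:,:,::-1]);p=camera_params(n);print(n,p)
E
```

```text
{'clock': 0.0, 'qpos': array([ 1.2038,  0.5372, -0.0045,  1.5388,  0.0026,  1.0673, -0.0712]), 'qvel': array([-0.0002,  0.001 , -0.0015,  0.0014, -0.0022,  0.0001, -0.0007]), 'joint_torque': array([  0.0015, -57.0987,   0.9915, -25.1603,  -0.0562,   0.0181,
         0.0002]), 'tcp_pos': array([ 0.1924, -0.6202,  0.2157]), 'eef_rot': array([-0.0008,  0.9887,  0.1499, -0.0002]), 'force': array([ 0.3098,  0.3718, -0.2714]), 'moment': array([-0.029 , -0.0049,  0.0437]), 'finger_force': 0.0, 'width': 0.08846847696034658}
0.0187
scene {'fx': 458.61389082446345, 'fy': 458.61389082446345, 'cx': 336.6079054849034, 'cy': 242.76686613245977, 'position': array([-0.1118,  0.3121,  1.0054]), 'rotation': array([-0.4779, -0.1741,  0.2826,  0.8133])}
top {'fx': 454.1796437149375, 'fy': 454.1796437149375, 'cx': 320.35765202163793, 'cy': 248.68847439349193, 'position': array([ 0.4683, -0.0288,  1.0181]), 'rotation': array([-0.6987, -0.0183,  0.0308,  0.7145])}
wrist {'fx': 381.84417014662074, 'fy': 381.84417014662074, 'cx': 319.6644341607824, 'cy': 243.87551466669322, 'position': array([ 0.268 , -0.5964,  0.383 ]), 'rotation': array([ 0.7957, -0.1256,  0.0929, -0.5852])}
```

View pics/scene0.png

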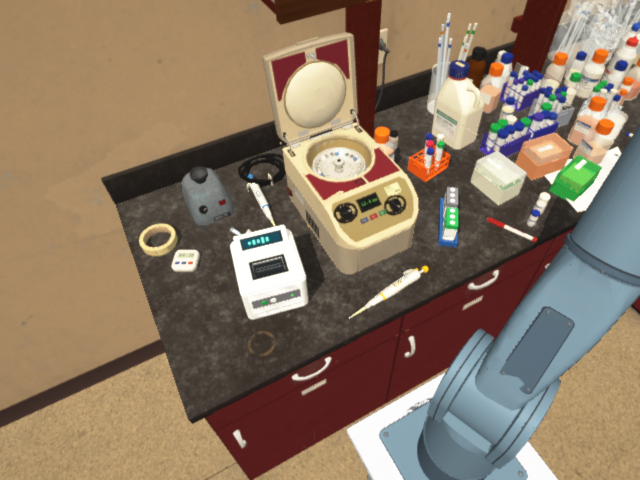

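View pics/top0.png

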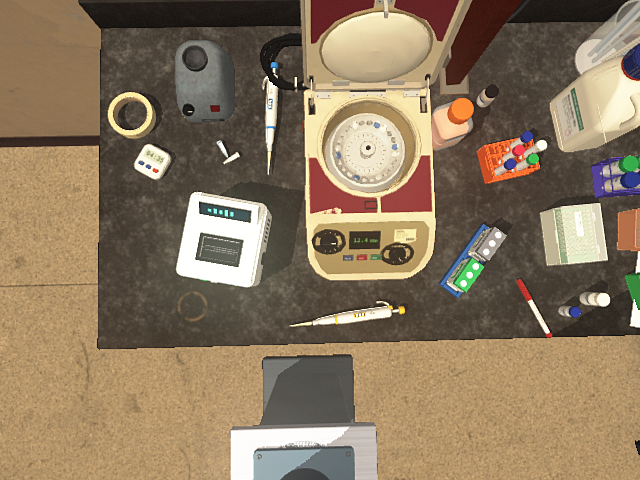

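The scene view shows the reader's dark bay near (268,268) and the green cap near (452,220). In the top view the green cap is at (465,276), the grey cap at (488,243) and the dark bay at (219,249).

```bash
cat > h.py <<'E'
from plant import *
import cv2,numpy as np
from scipy.spatial.transform import Rotation as R
np.set_printoptions(precision=4,suppress=True)
def ray(p,uv):
    d=np.array([(uv[0]-p["cx"])/p["fx"],-(uv[1]-p["cy"])/p["fy"],-1.])
    q=p["rotation"];return np.array(p["position"]),R.from_quat([*q[1:],q[0]]).apply(d)
def onz(p,uv,z):
    o,d=ray(p,uv);return o+d*(z-o[2])/d[2]
def tri(rs):
    A=sum(np.eye(3)-np.outer(d,d)/(d@d) for o,d in rs)
    b=sum((np.eye(3)-np.outer(d,d)/(d@d))@o for o,d in rs);return np.linalg.solve(A,b)
def hsv(im):return cv2.cvtColor(im,cv2.COLOR_RGB2HSV)
def biggest(m,box):
    x0,y0,x1,y1=box;k=np.zeros_like(m);k[y0:y1,x0:x1]=m[y0:y1,x0:x1]
    c=cv2.findContours(k,cv2.RETR_EXTERNAL,cv2.CHAIN_APPROX_NONE)[0];return max(c,key=cv2.contourArea)
def grab(n):
    p=camera_params(n);return p,read_camera(n)
E
python3 - <<'E'
from h import *
T={}
for n,gb,bb in(("top",(430,210,520,305),(190,225,250,275)),("scene",(435,180,465,250),(240,245,295,295))):
    p=camera_params(n);im=cv2.imread(f"pics/{n}0.png")[:,:,::-1].copy();h=hsv(im)
    g=biggest(cv2.inRange(h,(50,120,80),(75,255,255)),gb)
    rg=cv2.minAreaRect(g)
    b=biggest(cv2.inRange(h,(0,0,0),(179,255,90)),bb)
    q=cv2.approxPolyDP(cv2.convexHull(b),5,True)[:,0]
    bl=biggest(cv2.inRange(h,(98,120,80),(118,255,255)),gb)
    print(n,"green",rg,"bezel",q.tolist(),"blue",cv2.minAreaRect(bl))
    T[n]=(p,rg,q)
p=T["top"][0]
print("green corners", [onz(p,c,.078)[:2] for c in cv2.boxPoints(T["top"][1])])
print("bezel", [onz(p,c,.118)[:2] for c in T["top"][2]])
def order(q): 
    q=q.astype(float);c=q.mean(0);return q[np.argsort(np.arctan2(*(q-c).T[::-1]))]
print(order(T["top"][2]),order(T["scene"][2]))
print("bezel centre tri",tri([ray(T[n][0],T[n][2].mean(0)) for n in T]))
for n in T:
    im=cv2.imread(f"pics/{n}0.png")
    a=[(430,210,520,305),(170,180,280,295)] if n=="top" else [(425,175,475,255),(225,220,310,320)]
    cr=[cv2.resize(im[y0:y1,x0:x1],(400,300),interpolation=cv2.INTER_CUBIC) for x0,y0,x1,y1 in a]
    T[n]=np.hstack(cr)
cv2.imwrite("pics/crops.png",np.vstack([T["top"],T["scene"]]))
E
```

```text
top green ((468.06005859375, 274.4200439453125), (17.0, 32.20000076293945), 36.869895935058594) bezel [[200, 234], [242, 240], [237, 266], [196, 259]] blue ((468.92303466796875, 259.6153869628906), (23.852108001708984, 75.99392700195312), 33.690067291259766)
scene green ((451.5, 218.0), (20.0, 13.0), 90.0) bezel [[283, 256], [287, 270], [253, 278], [250, 263]] blue ((448.025634765625, 222.0270233154297), (19.046037673950195, 47.77293014526367), 1.50743567943573)
green corners [array([ 0.4579, -0.3167]), array([ 0.5105, -0.3595]), array([ 0.4886, -0.387 ]), array([ 0.4362, -0.3441])]
bezel [array([0.5651, 0.1926]), array([0.5514, 0.1097]), array([0.5   , 0.1201]), array([0.5156, 0.2007])]
[[200. 234.]
 [242. 240.]
 [237. 266.]
 [196. 259.]] [[250. 263.]
 [283. 256.]
 [287. 270.]
 [253. 278.]]
bezel centre tri [0.533  0.1559 0.1189]
```

View pics/crops.png

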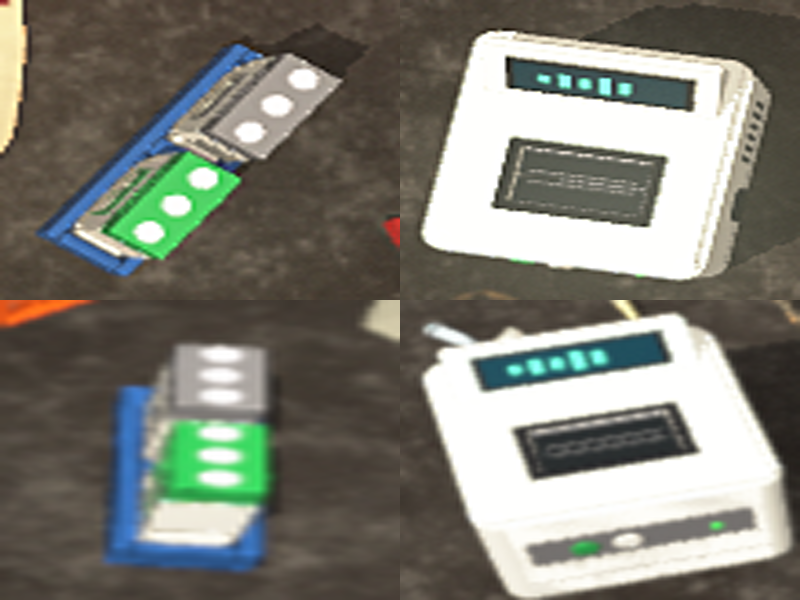

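The crops show the green cap front-right in the stand with a clear blue rim. The reader's bezel is a clean dark quad, centred about (0.533, 0.156, 0.119) with yaw about -10°. Next I'll move above the green cap, turning +124°.

```bash
A='[[0,0,6.2,1.4,1.34,0,-1],[0,0,6.2,1.4,1.34,0,-1],[0,0,6.2,1.4,1.34,0,-1],[0,0,6.2,1.4,1.34,0,-1],[0,0,6.2,1.4,1.34,0,-1]]' ; unset A
python3 -m pendant '[[0,0,6.2,1.4,1.34,0,-1],[0,0,6.2,1.4,1.34,0,-1],[0,0,6.2,1.4,1.34,0,-1],[0,0,6.2,1.4,1.34,0,-1],[0,0,6.2,1.4,1.34,0,-1]]'
python3 -m pendant '[[0,0,6.2,1.4,1.34,0,-1],[0,0,6.2,1.4,1.34,0,-1],[0,0,6.2,1.4,1.34,0,-1],[0,0,6.2,1.4,1.34,0,-1],[0,0,6.2,1.4,1.34,0,-1]]'
python3 -m pendant '[[0,0,6.2,1.4,1.34,0,-1],[0,0,6.2,1.4,1.34,0,-1],[0,0,6.2,1.4,1.34,0,-1],[0,0,6.2,1.4,1.34,0,-1],[0,0,6.2,1.4,1.34,0,-1]]'
python3 -m pendant '[[0,0,6.2,1.4,1.34,0,-1],[0,0,6.2,1.4,1.34,0,-1],[0,0,6.2,1.4,1.34,0,-1],[0,0,6.2,1.4,1.34,0,-1],[0,0,6.2,1.4,1.34,0,-1]]'
python3 -m pendant '[[0,0,0,0,0,0,-1],[0,0,0,0,0,0,-1],[0,0,0,0,0,0,-1],[0,0,0,0,0,0,-1],[0,0,0,0,0,0,-1]]'
python3 - <<'E'
from h import *
s=state();print(s["qpos"])
p,im=grab("wrist");print(p);cv2.imwrite("pics/w1.png",im[:,:,::-1])
E
```

```text
clock: 0.57
tcp_pos: [0.2631, -0.5529, 0.2163]
eef_rot: [-0.0, 0.912, 0.411, -0.0]
force: [-0.1, -0.0, 0.6]
width: 0.0884
finger_force: 0.0
clock: 0.98
tcp_pos: [0.333, -0.4859, 0.2164]
eef_rot: [-0.0, 0.769, 0.64, -0.0]
force: [0.1, -0.1, -0.2]
width: 0.088
finger_force: 0.0
clock: 1.4
tcp_pos: [0.403, -0.419, 0.2164]
eef_rot: [-0.0, 0.57, 0.822, -0.0]
force: [0.3, -0.5, -0.3]
width: 0.0882
finger_force: 0.0
clock: 1.82
tcp_pos: [0.4729, -0.3521, 0.2164]
eef_rot: [-0.0, 0.329, 0.944, -0.0]
force: [-0.1, -0.3, -1.2]
width: 0.0883
finger_force: 0.0
clock: 2.23
tcp_pos: [0.4715, -0.354, 0.2165]
eef_rot: [-0.0, 0.333, 0.943, -0.0]
force: [0.2, -0.1, 0.1]
width: 0.0884
finger_force: 0.0
[ 0.9826  0.4959 -0.5663  1.6786  0.2988  1.0548  1.2131]
{'fx': 381.84417014662074, 'fy': 381.84417014662074, 'cx': 319.6644341607824, 'cy': 243.87551466669322, 'position': array([ 0.4082, -0.3031,  0.3836]), 'rotation': array([ 0.8909, -0.1412, -0.067 ,  0.4264])}
```

View pics/w1.png

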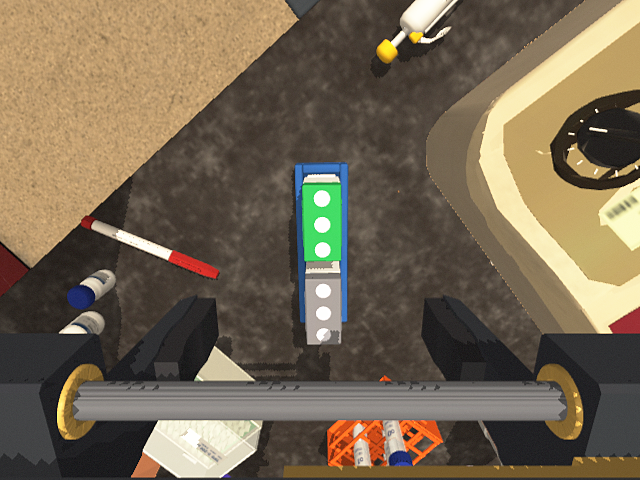

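The wrist view shows the green cap at x 303–342, y 182–262, with dots at (322,198), (322,225) and (322,250). The grey cap is at (322,310).

Run:
```python
from h import *
s=state();print(s["tcp_pos"],s["eef_rot"])
pw=camera_params("wrist");imw=cv2.imread("pics/w1.png")[:,:,::-1].copy()
pt=camera_params("top");imt=cv2.imread("pics/top0.png")[:,:,::-1].copy()
def dots(im,box):
    g=biggest(cv2.inRange(hsv(im),(45,100,60),(80,255,255)),box)
    m=np.zeros(im.shape[:2],np.uint8);cv2.drawContours(m,[cv2.convexHull(g)],-1,255,-1)
    h=hsv(im);wh=cv2.inRange(h,(0,0,200),(179,60,255))&m
    n,l,st,c=cv2.connectedComponentsWithStats(wh)
    i=np.argsort(-st[1:,4])[:3]+1;print(st[i,4]);return c[i],cv2.minAreaRect(g)
dw,rw=dots(imw,(280,170,360,275));dt,rt=dots(imt,(430,210,520,305))
print(dw,rw);print(dt)
print("tri centre",tri([ray(pw,dw.mean(0)),ray(pt,dt.mean(0))]))
dw=dw[np.argsort(dw[:,1])]
P=np.array([onz(pw,d,.078) for d in dw]);print(P)
v=P[0]-P[2];print("long axis deg",np.degrees(np.arctan2(v[1],v[0])))
C=np.array([onz(pw,c,.078) for c in cv2.boxPoints(rw)]);print("box",C[:,:2],C.mean(0))
```

```text
[ 0.4717 -0.3538  0.2166] [-0.0001  0.3331  0.9429 -0.0003]
[209 198 188]
[35 34 33]
[[321.4019 198.1627]
 [321.7424 224.3838]
 [322.1383 249.4628]] ((321.5, 221.5), (79.0, 39.0), 90.0)
[[475.1714 266.    ]
 [463.0882 283.0294]
 [469.2424 274.4848]]
tri centre [ 0.4728 -0.353   0.0805]
[[ 0.456  -0.3399  0.078 ]
 [ 0.4733 -0.3534  0.078 ]
 [ 0.4907 -0.3669  0.078 ]]
long axis deg 142.06695070518845
box [[ 0.4361 -0.3438]
 [ 0.4557 -0.3195]
 [ 0.5089 -0.3608]
 [ 0.488  -0.3868]] [ 0.4722 -0.3527  0.078 ]
```

```bash
python3 -m pendant '[[0,0,1,0.13,0.05,-2.4,-1],[0,0,0,0,0,-2.4,-1],[0,0,0,0,0,-2.4,-1],[0,0,0,0,0,-2.4,-1],[0,0,0,0,0,-1.9,-1]]'
python3 -m pendant '[[0,0,0,0,0,-1.5,-1],[0,0,0,0,0,-1.2,-1],[0,0,0,0,0,-0.9,-1],[0,0,0,0,0,0,-1],[0,0,0,0,0,0,-1]]'
python3 -m pendant '[[0,0,0,0,0,0,1],[0,0,0,0,0,0,1],[0,0,0,0,0,0,1],[0,0,0,0,0,0,1],[0,0,0,0,0,0,1]]' 20
python3 -m pendant '[[0,0,0,0,0,0,1],[0,0,0,0,0,0,1],[0,0,0,0,0,0,1],[0,0,0,0,0,0,1],[0,0,0,0,0,0,1]]'
```

```text
clock: 2.7
tcp_pos: [0.4728, -0.3526, 0.0999]
eef_rot: [-0.001, 0.324, 0.946, -0.0]
force: [0.7, 0.8, -0.4]
width: 0.0881
finger_force: 0.0
clock: 3.12
tcp_pos: [0.4739, -0.3525, 0.0658]
eef_rot: [0.0, 0.324, 0.946, -0.0]
force: [-0.7, 0.3, 0.8]
width: 0.088
finger_force: 0.0
clock: 3.53
tcp_pos: [0.4741, -0.3525, 0.066]
eef_rot: [0.0, 0.324, 0.946, -0.0]
force: [0.2, 1.1, -0.5]
width: 0.0569
finger_force: 0.0
clock: 3.95
tcp_pos: [0.4739, -0.3523, 0.0656]
eef_rot: [0.0, 0.324, 0.946, -0.0]
force: [0.7, 0.5, -0.4]
width: 0.0235
finger_force: 0.0
```

Run:
```python
from h import *
s=state();print(s["width"],s["finger_force"])
a=read_camera("wrist");b=read_camera("top")
cv2.imwrite("pics/c2.png",np.hstack([cv2.resize(a,(400,300)),cv2.resize(b[200:305,400:540],(400,300))])[:,:,::-1])
```

```text
0.023523787606572418 0.0
```

View pics/c2.png

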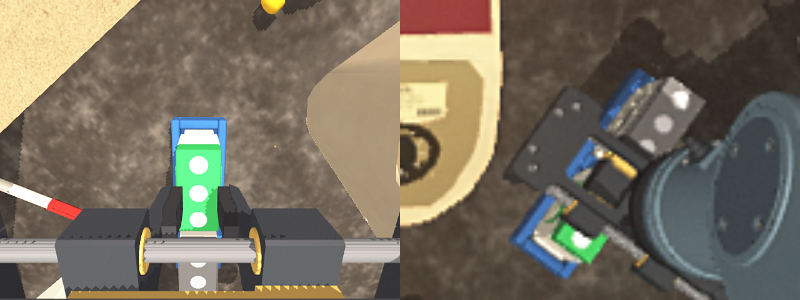

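The wrist view shows the cap between the two fingers, which look about to touch but are not yet gripping. I'll let them close further.

```bash
python3 -m pendant '[[0,0,0,0,0,0,1],[0,0,0,0,0,0,1],[0,0,0,0,0,0,1],[0,0,0,0,0,0,1],[0,0,0,0,0,0,1]]'
python3 - <<'E'
from h import *
s=state();print(s["tcp_pos"],s["width"],s["finger_force"],s["force"],s["moment"],s["joint_torque"])
a=read_camera("wrist")
cv2.imwrite("pics/w3.png",a[:,:,::-1])
E
```

```text
clock: 4.47
tcp_pos: [0.4739, -0.3523, 0.0656]
eef_rot: [0.0, 0.324, 0.946, -0.0]
force: [-0.0, -0.4, -1.0]
width: 0.0008
finger_force: 0.0
[ 0.4739 -0.3523  0.0656] 0.0007642749899083006 0.0 [-0.0388 -0.3856 -1.025 ] [-0.0145 -0.1377  0.0316] [ -0.0008 -55.8369  -7.1237 -18.3469  -0.0046   0.0771   0.    ]
```

View pics/w3.png

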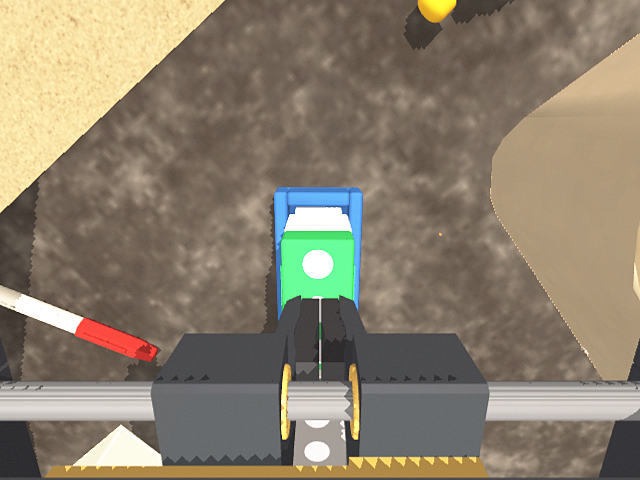

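Run:
```python
from h import *
s=state();p=camera_params("wrist");q=p["rotation"];M=R.from_quat([*q[1:],q[0]])
def proj(X):
    c=M.inv().apply(X-p["position"]);return p["cx"]+p["fx"]*c[0]/-c[2],p["cy"]-p["fy"]*c[1]/-c[2],-c[2]
t=s["tcp_pos"];e=s["eef_rot"];E=R.from_quat([*e[1:],e[0]])
print(p["position"],t)
for d in([0,0,0],[.009,0,0],[-.009,0,0],[.009,0,-.0187]):print(d,proj(t+E.apply(d)))
ct=np.array([.473,-.3532,.079]);
for k in(-.022,0,.022):print(proj(ct+k*np.array([-.789,.615,0])))
im=cv2.imread("pics/w3.png")[:,:,::-1].copy()
g=biggest(cv2.inRange(hsv(im),(45,100,60),(80,255,255)),(260,200,380,320));print(cv2.boundingRect(g))
# triangulate far green dot and top front edge with previous view
h=hsv(im);w=cv2.inRange(h,(0,0,200),(179,60,255));n,l,st,c=cv2.connectedComponentsWithStats(w)
print([(c[i],st[i,4]) for i in range(1,n) if st[i,4]>150 and 280<c[i][0]<350])
```

```text
[ 0.4094 -0.3028  0.2327] [ 0.4739 -0.3523  0.0656]
[0, 0, 0] (np.float64(320.227567766883), np.float64(297.30694891754695), np.float64(0.18400529936371243))
[0.009, 0, 0] (np.float64(320.26334663849485), np.float64(280.09120708674044), np.float64(0.18122485980898964))
[-0.009, 0, 0] (np.float64(320.1928540835497), np.float64(314.0101534440877), np.float64(0.18678573891843522))
[0.009, 0, -0.0187] (np.float64(320.31901279993224), np.float64(297.5292694141819), np.float64(0.1634396219457909))
(np.float64(317.3613392870378), np.float64(352.506407869412), np.float64(0.17803712025324323))
(np.float64(317.48778904791374), np.float64(310.14573126507736), np.float64(0.17123705017102261))
(np.float64(317.6246971282671), np.float64(264.28151708076297), np.float64(0.164436980088802))
(280, 231, 75, 80)
[(array([317.7666, 219.743 ]), np.int32(1358)), (array([317.264 , 263.8469]), np.int32(712)), (array([316.8171, 408.3877]), np.int32(957)), (array([316.7006, 422.9682]), np.int32(157)), (array([316.6318, 451.0499]), np.int32(421))]
```

By projection, the visible finger ends sit about 19 mm above the reported TCP, at the grasp point's height. The same was true in the first view, where nothing hid them. So the fingers closed just above the cap, touching nothing. I'll reopen to about 53 mm, go 2 cm lower (still clear of the stand) and close again.

```bash
python3 -m pendant '[[0,0,0,0,0,0.3,-0.3],[0,0,0,0,0,0,-0.3],[0,0,0,0,0,0,-0.3],[0,0,0,0,0,0,-0.3],[0,0,0,0,0,0,-0.3]]'
python3 -m pendant '[[0,0,0,0,0,0,-0.3],[0,0,0,0,0,0,-0.3],[0,0,0,0,0,0,-0.3],[0,0,0,-0.09,-0.09,0,-0.3],[0,0,0,0,0,0,-0.3]]'
python3 -m pendant '[[0,0,0,0,0,-0.5,-0.3],[0,0,0,0,0,-0.5,-0.3],[0,0,0,0,0,-0.5,-0.3],[0,0,0,0,0,-0.4,-0.3],[0,0,0,0,0,-0.4,-0.3]]'
python3 -m pendant '[[0,0,0,0,0,0,1],[0,0,0,0,0,0,1],[0,0,0,0,0,0,1],[0,0,0,0,0,0,1],[0,0,0,0,0,0,1]]' 20
python3 -m pendant '[[0,0,0,0,0,0,1],[0,0,0,0,0,0,1],[0,0,0,0,0,0,1],[0,0,0,0,0,0,1],[0,0,0,0,0,0,1]]'
```

```text
clock: 4.93
tcp_pos: [0.4739, -0.3523, 0.0686]
eef_rot: [0.0, 0.324, 0.946, 0.0]
force: [0.4, -0.1, -0.4]
width: 0.0315
finger_force: 0.0
clock: 5.35
tcp_pos: [0.4728, -0.3534, 0.0686]
eef_rot: [-0.0, 0.324, 0.946, -0.0]
force: [-0.8, -0.0, -0.3]
width: 0.0571
finger_force: 0.0
clock: 5.77
tcp_pos: [0.4728, -0.353, 0.0448]
eef_rot: [-0.0, 0.324, 0.946, 0.0]
force: [0.5, -0.1, 0.4]
width: 0.0573
finger_force: 0.0
clock: 6.18
tcp_pos: [0.4732, -0.3533, 0.0459]
eef_rot: [0.0, 0.324, 0.946, -0.0]
force: [0.0, 0.0, -0.4]
width: 0.0313
finger_force: 20.0
clock: 6.6
tcp_pos: [0.4732, -0.3533, 0.0458]
eef_rot: [0.0, 0.324, 0.946, -0.0]
force: [-0.5, -0.4, 2.9]
width: 0.0319
finger_force: 20.0
```

```bash
python3 -m pendant '[[0,0,0,0,0,0.8,1],[0,0,0,0,0,1.5,1],[0,0,0,0,0,2.5,1],[0,0,0,0,0,2.9,1],[0,0,0,0,0,2.9,1]]'
python3 -m pendant '[[0,0,0,0,0,2.9,1],[0,0,0,0,0,2.9,1],[0,0,0,0,0,2.9,1],[0,0,0,0,0,2.9,1],[0,0,0,0,0,2.9,1]]'
python3 -m pendant '[[0,0,0,0.0,0.8,0,1],[0,0,-2,0.1,1.5,0,1],[0,0,-3.2,0.3,2.5,0,1],[0,0,-3.5,0.3,2.7,0,1],[0,0,-3.5,0.3,2.7,0,1]]'
python3 -m pendant '[[0,0,-3.5,0.3,2.7,0,1],[0,0,-3.5,0.3,2.7,0,1],[0,0,-3.5,0.3,2.7,0,1],[0,0,-3.5,0.3,2.7,0,1],[0,0,-3.5,0.3,2.7,0,1]]'
python3 -m pendant '[[0,0,-3.5,0.3,2.7,0,1],[0,0,-3.5,0.3,2.7,0,1],[0,0,-3.5,0.3,2.7,0,1],[0,0,-3.5,0.3,2.7,0,1],[0,0,-3.5,0.3,2.7,0,1]]'
python3 -m pendant '[[0,0,-3.5,0.3,2.7,0,1],[0,0,-3.5,0.3,2.7,0,1],[0,0,-3.5,0.3,2.7,0,1],[0,0,-1.2,0.3,2.6,0,1],[0,0,0,0.1,1,0,1]]'
python3 -m pendant '[[0,0,0,0,0,0,1],[0,0,0,0,0,0,1],[0,0,0,0,0,0,1],[0,0,0,0,0,0,1],[0,0,0,0,0,0,1]]'
python3 - <<'E'
from h import *
print(state()["qpos"])
p,im=grab("wrist");cv2.imwrite("pics/w4.png",im[:,:,::-1]);print(p["position"],p["rotation"])
E
```

```text
clock: 7.02
tcp_pos: [0.4724, -0.3527, 0.1527]
eef_rot: [-0.001, 0.323, 0.946, 0.0]
force: [1.7, -1.7, -0.0]
width: 0.0318
finger_force: 20.0
clock: 7.43
tcp_pos: [0.4725, -0.3528, 0.2985]
eef_rot: [-0.0, 0.323, 0.946, -0.0]
force: [-0.1, 0.1, -0.7]
width: 0.0317
finger_force: 20.0
clock: 7.85
tcp_pos: [0.4823, -0.2499, 0.2962]
eef_rot: [-0.0, 0.424, 0.906, 0.0]
force: [0.3, 0.3, -0.3]
width: 0.0318
finger_force: 20.0
clock: 8.27
tcp_pos: [0.4972, -0.1146, 0.2963]
eef_rot: [-0.0, 0.556, 0.831, -0.0]
force: [0.4, 0.6, 0.3]
width: 0.0319
finger_force: 20.0
clock: 8.68
tcp_pos: [0.5122, 0.0202, 0.2963]
eef_rot: [-0.0, 0.676, 0.737, -0.0]
force: [0.8, 0.1, -0.3]
width: 0.0319
finger_force: 20.0
clock: 9.1
tcp_pos: [0.5249, 0.1402, 0.2966]
eef_rot: [-0.001, 0.746, 0.666, 0.0]
force: [-1.2, 1.4, -0.7]
width: 0.0317
finger_force: 20.0
clock: 9.52
tcp_pos: [0.5261, 0.1341, 0.2965]
eef_rot: [0.0, 0.748, 0.664, -0.0]
force: [-0.4, -0.0, -0.1]
width: 0.0319
finger_force: 20.0
[ 0.1789  0.3419 -0.647   1.7011  0.2217  1.1732 -0.6453]
[0.5345 0.2143 0.4636] [ 0.9859 -0.1565  0.009  -0.0578]
```

View pics/w4.png

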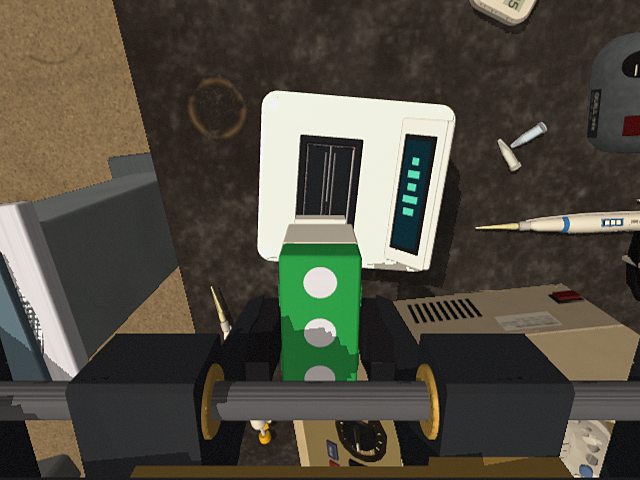

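The cartridge hangs straight in the jaws, with cap dots at (320,282) and (320,330). The bezel is partly visible: top corners (300,137) and (363,140), left side down to (297,219).

```bash
cat > m.py <<'E'
from h import *
s=state();p=camera_params("wrist");im=cv2.imread("pics/w4.png")[:,:,::-1].copy();h=hsv(im)
def side(p,pts,z=.118):
    P=np.array([onz(p,c,z)[:2] for c in pts]);v=cv2.fitLine(P.astype(np.float32),cv2.DIST_HUBER,0,1e-4,1e-4).ravel();return v
def ang(v):return (np.degrees(np.arctan2(v[1],v[0]))+90)%180-90
def edges(p,im,box,rows,cols):
    m=cv2.inRange(hsv(im),(0,0,0),(179,255,100));x0,y0,x1,y1=box;m=m[y0:y1,x0:x1]
    c=biggest(m,(0,0,x1-x0,y1-y0));k=np.zeros_like(m);cv2.drawContours(k,[c],-1,255,-1)
    L=[(x0+np.flatnonzero(k[r-y0])[0]-.5,r) for r in range(*rows)];Rr=[(x0+np.flatnonzero(k[r-y0])[-1]+.5,r) for r in range(*rows)]
    T=[(c_,y0+np.flatnonzero(k[:,c_-x0])[0]-.5) for c_ in range(*cols)];B=[(c_,y0+np.flatnonzero(k[:,c_-x0])[-1]+.5) for c_ in range(*cols)]
    return [side(p,q) for q in(L,Rr,T,B)]
def inter(a,b):
    t=np.linalg.solve(np.c_[a[:2],-b[:2]],b[2:]-a[2:]);return a[2:]+t[0]*a[:2]
L,Rr,T,B=edges(p,im,(285,120,378,210),(150,205),(308,358))
print("wrist: front",ang(L),"back",ang(Rr),"+y end",ang(T))
a,b=inter(L,T),inter(Rr,T);print(a,b,"width",np.linalg.norm(a-b))
pt=camera_params("top");it=cv2.imread("pics/top0.png")[:,:,::-1].copy()
e=edges(pt,it,(185,220,255,280),(243,258),(205,235))
print("top angs",[ang(v) for v in e])
C=np.array([inter(e[i],e[j]) for i,j in((0,2),(1,2),(1,3),(0,3))]);print(C,C.mean(0),[np.linalg.norm(C[i]-C[i-1]) for i in range(4)])
# held cartridge
n,l,st,c=cv2.connectedComponentsWithStats(cv2.inRange(h,(0,0,120),(179,40,255)))
d=[(c[i],st[i]) for i in range(1,n) if 290<c[i][0]<350 and 250<c[i][1]<350 and st[i,4]>300];print(d)
z=s["tcp_pos"][2]+.033
P=[onz(p,(x[1][0]+x[1][2]/2,x[1][1]+x[1][3]/2),z) for x in d];print("dots",P,s["tcp_pos"],s["eef_rot"])
E
python3 m.py
```

```text
wrist: front 78.850555 back 78.83075 +y end -10.949715
[0.5162 0.2043] [0.5702 0.1939] width 0.054982662
top angs [np.float32(-9.684303), np.float32(-9.477081), np.float32(78.63689), np.float32(78.5305)]
[[0.5683 0.1933]
 [0.5514 0.1094]
 [0.4991 0.1181]
 [0.5161 0.2022]] [0.5337 0.1558] [np.float32(0.05289496), np.float32(0.08564823), np.float32(0.05306035), np.float32(0.085845016)]
[(array([319.6801, 282.1001]), array([303, 267,  34,  31, 819], dtype=int32)), (array([319.448, 332.19 ]), array([304, 318,  32,  29, 721], dtype=int32))]
dots [array([0.5278, 0.1558, 0.3296]), array([0.5252, 0.1343, 0.3296])] [0.5261 0.1344 0.2966] [ 0.0002  0.7476  0.6641 -0.0002]
```

```bash
python3 -m pendant '[[0,0,-2.3,0.4,1.1,0,1],[0,0,-2,0.4,1.1,-1,1],[0,0,0,0.12,0.01,-2.5,1],[0,0,0,0,0,-2.5,1],[0,0,0,0,0,-2.5,1]]'
python3 -m pendant '[[0,0,0,0,0,-2,1],[0,0,0,0,0,-1.1,1],[0,0,0,0,0,-0.6,1],[0,0,0,0,0,0,1],[0,0,0,0,0,0,1]]'
python3 - <<'E'
from h import *
s=state();print(s["tcp_pos"],s["eef_rot"])
p,im=grab("wrist");p2,i2=grab("top");p3,i3=grab("scene")
cv2.imwrite("pics/c5.png",np.hstack([im[40:340,150:550],cv2.resize(i3[200:320,200:360],(400,300),interpolation=cv2.INTER_CUBIC)])[:,:,::-1])
E
```

```text
clock: 9.98
tcp_pos: [0.5356, 0.1574, 0.2109]
eef_rot: [0.0, 0.772, 0.636, 0.0]
force: [0.0, -0.1, -0.8]
width: 0.0316
finger_force: 20.0
clock: 10.4
tcp_pos: [0.5358, 0.158, 0.1754]
eef_rot: [0.0, 0.772, 0.636, 0.001]
force: [0.6, -0.6, -0.5]
width: 0.0314
finger_force: 20.0
[0.5358 0.158  0.1754] [0.0002 0.7715 0.6362 0.0005]
```

View pics/c5.png

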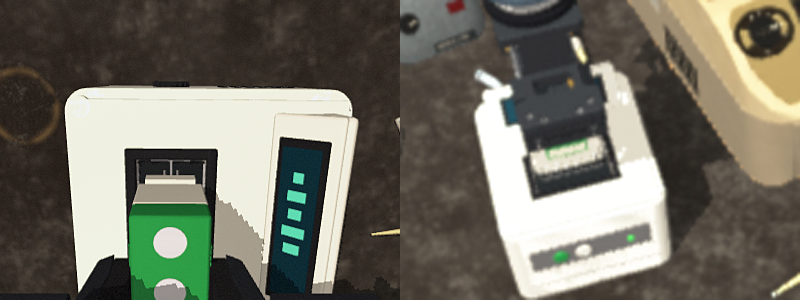

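The bezel spans x 125–217 in the crop (centre 171), and the cartridge is centred at about 170, so it is aligned across the mouth. I'll trim y by -1.5 mm and descend in checked steps.

```bash
python3 -m pendant '[[0,0,0,-0.05,-0.15,0,1],[0,0,0,0,0,-0.6,1],[0,0,0,0,0,-0.6,1],[0,0,0,0,0,-0.6,1],[0,0,0,0,0,-0.2,1]]'
python3 -m pendant '[[0,0,0,0,0,-0.4,1],[0,0,0,0,0,-0.4,1],[0,0,0,0,0,-0.4,1],[0,0,0,0,0,-0.3,1],[0,0,0,0,0,0,1]]'
python3 -m pendant '[[0,0,0,0,0,-0.3,1],[0,0,0,0,0,-0.3,1],[0,0,0,0,0,-0.3,1],[0,0,0,0,0,-0.2,1],[0,0,0,0,0,0,1]]'
```

```text
clock: 10.97
tcp_pos: [0.5339, 0.156, 0.1532]
eef_rot: [-0.0, 0.771, 0.636, -0.001]
force: [-0.7, -0.7, -1.2]
width: 0.0317
finger_force: 20.0
clock: 11.38
tcp_pos: [0.5354, 0.1568, 0.1397]
eef_rot: [0.0, 0.771, 0.636, 0.001]
force: [0.2, -0.1, 1.4]
width: 0.0319
finger_force: 20.0
clock: 11.8
tcp_pos: [0.5341, 0.1562, 0.1277]
eef_rot: [-0.0, 0.771, 0.636, -0.001]
force: [0.8, 0.7, -1.7]
width: 0.0318
finger_force: 20.0
```

```bash
python3 -m pendant '[[0,0,0,0,0,-0.2,1],[0,0,0,0,0,-0.2,1],[0,0,0,0,0,-0.2,1],[0,0,0,0,0,-0.1,1],[0,0,0,0,0,0,1]]'
python3 -m pendant '[[0,0,0,0,0,-0.2,1],[0,0,0,0,0,-0.2,1],[0,0,0,0,0,-0.2,1],[0,0,0,0,0,0,1],[0,0,0,0,0,0,1]]'
python3 - <<'E'
from h import *
s=state();print(s["force"],s["moment"])
E
```

```text
clock: 12.22
tcp_pos: [0.5344, 0.1563, 0.1212]
eef_rot: [-0.0, 0.771, 0.636, -0.0]
force: [-0.1, 0.4, -0.6]
width: 0.0319
finger_force: 20.0
clock: 12.63
tcp_pos: [0.5343, 0.1563, 0.1152]
eef_rot: [-0.0, 0.771, 0.636, -0.0]
force: [-0.9, 0.4, -2.1]
width: 0.0314
finger_force: 20.0
[-0.8553  0.4289 -2.0973] [ 0.0124 -0.1968 -0.0115]
```

```bash
python3 -m pendant '[[0,0,0,0,0,-0.2,1],[0,0,0,0,0,-0.2,1],[0,0,0,0,0,-0.2,1],[0,0,0,0,0,0,1],[0,0,0,0,0,0,1]]'
python3 -m pendant '[[0,0,0,0,0,-0.1,1],[0,0,0,0,0,-0.1,1],[0,0,0,0,0,-0.1,1],[0,0,0,0,0,0,1],[0,0,0,0,0,0,1]]'
python3 - <<'E'
from h import *
p,im=grab("wrist");p3,i3=grab("scene")
cv2.imwrite("pics/c6.png",np.hstack([im[40:340,150:550],cv2.resize(i3[200:320,200:360],(400,300),interpolation=cv2.INTER_CUBIC)])[:,:,::-1])
E
```

```text
clock: 13.05
tcp_pos: [0.5348, 0.1564, 0.1094]
eef_rot: [0.0, 0.771, 0.636, 0.0]
force: [1.6, 0.6, -2.7]
width: 0.0316
finger_force: 20.0
clock: 13.47
tcp_pos: [0.5349, 0.1564, 0.1066]
eef_rot: [0.0, 0.771, 0.636, 0.0]
force: [1.5, -1.0, 1.0]
width: 0.0317
finger_force: 20.0
```

View pics/c6.png

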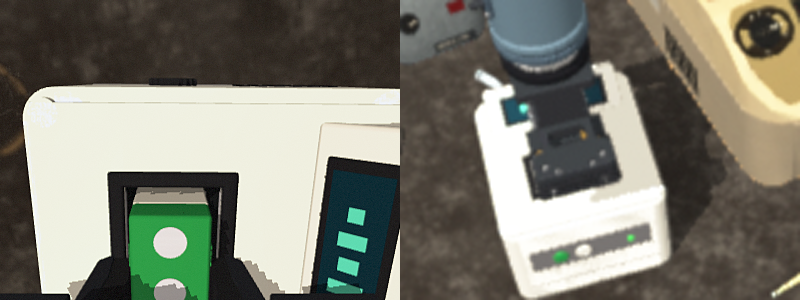

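The cartridge is in the mouth: bezel x 107–238 and cap 130–210, with the flaps pushed aside. I'll release it, rise, close the fingers and turn 90°.

```bash
python3 -m pendant '[[0,0,0,0,0,0,-0.3],[0,0,0,0,0,0,-0.3],[0,0,0,0,0,0,-0.3],[0,0,0,0,0,0,-0.3],[0,0,0,0,0,0,-0.3]]'
python3 -m pendant '[[0,0,0,0,0,0.4,-0.3],[0,0,0,0,0,1,-0.3],[0,0,0,0,0,2,-0.3],[0,0,0,0,0,2.4,-0.3],[0,0,0,0,0,2.2,-0.3]]'
python3 -m pendant '[[0,0,6.5,0,0,0,1],[0,0,6.5,0,0,0,1],[0,0,6.5,0,0,0,1],[0,0,6.5,0,0,0,1],[0,0,6.5,0,0,0,1]]' 20
python3 -m pendant '[[0,0,6.5,0,0,0,1],[0,0,6.5,0,0,0,1],[0,0,6.5,0,0,0,1],[0,0,6.5,0,0,0,1],[0,0,6.5,0,0,0,1]]'
python3 -m pendant '[[0,0,6.5,0,0,0,1],[0,0,6.5,0,0,0,1],[0,0,6.5,0,0,0,1],[0,0,5.5,0,0,0,1],[0,0,0,0,0,0,1]]'
python3 -m pendant '[[0,0,0,0,0,0,1],[0,0,0,0,0,0,1],[0,0,0,0,0,0,1],[0,0,0,0,0,0,1],[0,0,0,0,0,0,1]]'
python3 - <<'E'
from h import *
s=state();print(s["force"],s["qpos"])
p,im=grab("wrist");p3,i3=grab("scene")
cv2.imwrite("pics/c7.png",np.hstack([cv2.resize(im,(400,300)),cv2.resize(i3[200:320,200:360],(400,300),interpolation=cv2.INTER_CUBIC)])[:,:,::-1])
g=biggest(cv2.inRange(hsv(im),(45,100,50),(80,255,255)),(0,0,640,480));r=cv2.minAreaRect(g);print(r)
C=[onz(p,c,.1396) for c in cv2.boxPoints(r)];print(C)
E
```

```text
clock: 13.98
tcp_pos: [0.5344, 0.1564, 0.1065]
eef_rot: [-0.0, 0.771, 0.636, -0.0]
force: [0.6, 0.8, 0.5]
width: 0.057
finger_force: 0.0
clock: 14.4
tcp_pos: [0.5346, 0.1566, 0.1885]
eef_rot: [-0.0, 0.771, 0.636, 0.0]
force: [0.5, 0.9, -1.1]
width: 0.057
finger_force: 0.0
clock: 14.82
tcp_pos: [0.5349, 0.1565, 0.1877]
eef_rot: [0.0, 0.56, 0.828, 0.0]
force: [-0.2, -0.5, 0.4]
width: 0.0264
finger_force: 0.0
clock: 15.23
tcp_pos: [0.5349, 0.1563, 0.1876]
eef_rot: [0.0, 0.306, 0.952, 0.0]
force: [-0.2, 0.1, -0.2]
width: 0.0009
finger_force: 0.0
clock: 15.65
tcp_pos: [0.5348, 0.1562, 0.1873]
eef_rot: [0.0, 0.094, 0.996, 0.0]
force: [-0.7, 0.1, 1.1]
width: 0.0002
finger_force: 0.0
clock: 16.07
tcp_pos: [0.5347, 0.1564, 0.1867]
eef_rot: [0.0, 0.096, 0.995, -0.0]
force: [-0.3, -0.2, 0.1]
width: 0.0006
finger_force: 0.0
[-0.3329 -0.1886  0.0928] [ 0.3245  0.5996 -0.9497  1.7769  0.5549  1.0583  0.5516]
((317.5, 258.0), (56.0, 109.0), 90.0)
[array([0.5085, 0.128 , 0.1396]), array([0.5206, 0.1904, 0.1396]), array([0.5558, 0.1852, 0.1396]), array([0.5432, 0.1197, 0.1396])]
```

View pics/c7.png

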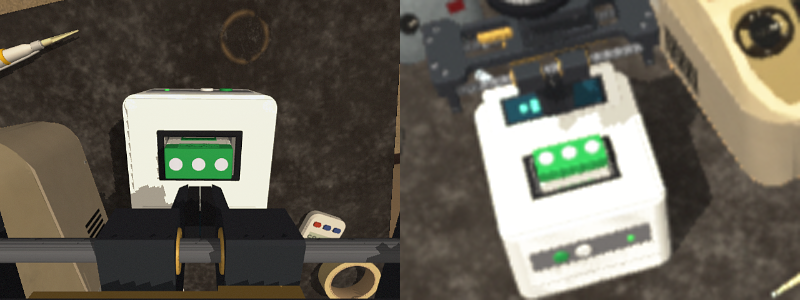

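The cap stands square in the bay, with dots near (352,262) in full-image pixels and about 20 mm above the bezel. The closed fingers are above its centre, so I'll descend to near contact and then feel downwards.

```bash
python3 -m pendant '[[0,0,0,0,0.03,-1,1],[0,0,0,0,0,-1.5,1],[0,0,0,0,0,-1.5,1],[0,0,0,0,0,-1.2,1],[0,0,0,0,0,-0.5,1]]'
python3 -m pendant '[[0,0,0,0,0,-0.2,1],[0,0,0,0,0,-0.2,1],[0,0,0,0,0,-0.2,1],[0,0,0,0,0,-0.1,1],[0,0,0,0,0,0,1]]'
python3 -m pendant '[[0,0,0,0,0,-0.2,1],[0,0,0,0,0,-0.2,1],[0,0,0,0,0,-0.2,1],[0,0,0,0,0,-0.1,1],[0,0,0,0,0,0,1]]'
python3 -m pendant '[[0,0,0,0,0,-0.2,1],[0,0,0,0,0,-0.2,1],[0,0,0,0,0,-0.2,1],[0,0,0,0,0,-0.1,1],[0,0,0,0,0,0,1]]'
```

```text
clock: 16.58
tcp_pos: [0.5334, 0.1561, 0.1271]
eef_rot: [-0.001, 0.095, 0.995, -0.001]
force: [0.4, 0.2, 0.1]
width: 0.0006
finger_force: 0.0
clock: 17.0
tcp_pos: [0.5349, 0.1567, 0.1228]
eef_rot: [0.0, 0.096, 0.995, 0.0]
force: [0.7, -0.3, -0.3]
width: 0.0005
finger_force: 0.0
clock: 17.42
tcp_pos: [0.5346, 0.1567, 0.1155]
eef_rot: [-0.0, 0.095, 0.995, -0.0]
force: [-0.6, -0.1, -0.2]
width: 0.0006
finger_force: 0.0
clock: 17.83
tcp_pos: [0.5345, 0.1567, 0.1083]
eef_rot: [-0.0, 0.095, 0.995, -0.0]
force: [-0.6, -0.2, 0.1]
width: 0.0002
finger_force: 0.0
```

```bash
cat > cap.py <<'E'
from h import *
s=state();p,im=grab("wrist");n="pics/z%d.png"%int(s["clock"]*100);cv2.imwrite(n,im[:,:,::-1])
h=hsv(im);g=cv2.inRange(h,(45,90,40),(80,255,255));c=biggest(g,(180,150,460,480));print("green bbox",cv2.boundingRect(c))
# white dots beside green
k=cv2.dilate(g,np.ones((9,9)));w=cv2.inRange(h,(0,0,110),(179,60,255))&cv2.morphologyEx(g,cv2.MORPH_CLOSE,np.ones((45,45)))
m,l,st,ce=cv2.connectedComponentsWithStats(w)
D=[ce[i] for i in range(1,m) if st[i,4]>100]
for i in range(1,m):
    if st[i,4]>60:print(st[i],ce[i])
# height from pair spacing: distance between outer dots 44 mm
q=p["rotation"];M=R.from_quat([*q[1:],q[0]])
t=s["tcp_pos"]
def proj(X):
    v=M.inv().apply(np.array(X)-p["position"]);return np.round([p["cx"]+p["fx"]*v[0]/-v[2],p["cy"]-p["fy"]*v[1]/-v[2]],1)
y=np.array([.1925,.981,0])
for z in(.10,.11,.12,.13,.14):print(z,[proj(np.array([.5345,.1565,z])+k*y) for k in(-.022,0,.022)])
print(t,s["force"])
E
python3 cap.py
```

```text
green bbox (239, 271, 155, 63)
[250 305  30  28 629] [264.1383 318.6645]
[358 306  25  27 248] [374.0766 317.1613]
0.1 [array([275.1, 290. ]), array([318.9, 290.2]), array([362.6, 290.3])]
0.11 [array([272.8, 298.9]), array([318.8, 299. ]), array([364.8, 299.2])]
0.12 [array([270.2, 308.7]), array([318.7, 308.9]), array([367.3, 309.1])]
0.13 [array([267.3, 319.7]), array([318.7, 319.9]), array([370.1, 320.1])]
0.14 [array([264., 332.]), array([318.6, 332.2]), array([373.2, 332.4])]
[0.5345 0.1567 0.1083] [-0.6296 -0.1827  0.1176]
```

The dots put the cap top at about z 0.13, in line with the fingertips at TCP+0.019, so it is moving down with little resistance. I'll continue gently.

```bash
python3 -m pendant '[[0,0,0,0,0,-0.2,1],[0,0,0,0,0,-0.2,1],[0,0,0,0,0,-0.2,1],[0,0,0,0,0,-0.1,1],[0,0,0,0,0,0,1]]'
python3 -m pendant '[[0,0,0,0,0,-0.2,1],[0,0,0,0,0,-0.2,1],[0,0,0,0,0,-0.1,1],[0,0,0,0,0,0,1],[0,0,0,0,0,0,1]]'
python3 cap.py
```

```text
clock: 18.3
tcp_pos: [0.5345, 0.1566, 0.1013]
eef_rot: [-0.0, 0.095, 0.995, -0.0]
force: [0.7, -0.8, 0.0]
width: 0.0008
finger_force: 0.0
clock: 18.72
tcp_pos: [0.5345, 0.1566, 0.0964]
eef_rot: [-0.0, 0.096, 0.995, -0.0]
force: [0.1, 0.5, -0.9]
width: 0.0005
finger_force: 0.0
green bbox (239, 272, 156, 62)
[250 305  30  28 619] [264.6026 318.4491]
[358 306  25  27 260] [374.4154 317.1731]
0.1 [array([272.5, 300.7]), array([319. , 300.8]), array([365.5, 301. ])]
0.11 [array([269.9, 310.7]), array([319. , 310.9]), array([368.1, 311.1])]
0.12 [array([266.9, 321.9]), array([318.9, 322.1]), array([370.9, 322.3])]
0.13 [array([263.6, 334.6]), array([318.9, 334.8]), array([374.1, 335. ])]
0.14 [array([259.9, 348.9]), array([318.8, 349.1]), array([377.7, 349.3])]
[0.5345 0.1566 0.0964] [ 0.123   0.5265 -0.8811]
```

The dots keep the same pixels while the tool goes down, so fingertips and cap are in contact and moving together. From here I use small steps, watching for the catches.

```bash
python3 -m pendant '[[0,0,0,0,0,-0.1,1],[0,0,0,0,0,-0.1,1],[0,0,0,0,0,-0.1,1],[0,0,0,0,0,-0.1,1],[0,0,0,0,0,0,1]]'
python3 -m pendant '[[0,0,0,0,0,-0.1,1],[0,0,0,0,0,-0.1,1],[0,0,0,0,0,-0.1,1],[0,0,0,0,0,0,1],[0,0,0,0,0,0,1]]'
python3 -m pendant '[[0,0,0,0,0,-0.1,1],[0,0,0,0,0,-0.1,1],[0,0,0,0,0,-0.1,1],[0,0,0,0,0,0,1],[0,0,0,0,0,0,1]]'
```

```text
clock: 19.18
tcp_pos: [0.5346, 0.1567, 0.0924]
eef_rot: [-0.0, 0.096, 0.995, 0.0]
force: [-0.1, 0.9, 0.3]
width: 0.0003
finger_force: 0.2
clock: 19.6
tcp_pos: [0.5345, 0.1566, 0.0894]
eef_rot: [-0.0, 0.096, 0.995, -0.0]
force: [-0.7, -0.3, 0.1]
width: 0.0003
finger_force: 0.1
clock: 20.02
tcp_pos: [0.5345, 0.1567, 0.0865]
eef_rot: [-0.0, 0.096, 0.995, -0.0]
force: [-0.5, -0.1, -0.2]
width: 0.0004
finger_force: 0.1
```

```bash
python3 -m pendant '[[0,0,0,0,0,-0.1,1],[0,0,0,0,0,-0.1,1],[0,0,0,0,0,0,1],[0,0,0,0,0,0,1],[0,0,0,0,0,0,1]]'
python3 -m pendant '[[0,0,0,0,0,-0.1,1],[0,0,0,0,0,-0.1,1],[0,0,0,0,0,0,1],[0,0,0,0,0,0,1],[0,0,0,0,0,0,1]]'
python3 -m pendant '[[0,0,0,0,0,-0.1,1],[0,0,0,0,0,-0.1,1],[0,0,0,0,0,0,1],[0,0,0,0,0,0,1],[0,0,0,0,0,0,1]]'
```

```text
clock: 20.43
tcp_pos: [0.5345, 0.1566, 0.0845]
eef_rot: [-0.0, 0.096, 0.995, -0.0]
force: [-0.2, -0.0, 0.0]
width: 0.0008
finger_force: 0.0
clock: 20.85
tcp_pos: [0.5346, 0.1568, 0.0826]
eef_rot: [-0.0, 0.095, 0.995, 0.0]
force: [0.3, 0.5, -0.0]
width: 0.0005
finger_force: 0.3
clock: 21.27
tcp_pos: [0.5349, 0.1569, 0.0808]
eef_rot: [0.0, 0.095, 0.995, 0.0]
force: [0.1, 1.1, 3.0]
width: 0.0
finger_force: 1.4
```

```bash
python3 -m pendant '[[0,0,0,0,0,-0.1,1],[0,0,0,0,0,0,1],[0,0,0,0,0,0,1],[0,0,0,0,0,0,1],[0,0,0,0,0,0,1]]'
python3 -m pendant '[[0,0,0,0,0,-0.1,1],[0,0,0,0,0,0,1],[0,0,0,0,0,0,1],[0,0,0,0,0,0,1],[0,0,0,0,0,0,1]]'
python3 -m pendant '[[0,0,0,0,0,-0.1,1],[0,0,0,0,0,0,1],[0,0,0,0,0,0,1],[0,0,0,0,0,0,1],[0,0,0,0,0,0,1]]'
```

```text
clock: 21.68
tcp_pos: [0.5348, 0.1569, 0.0797]
eef_rot: [0.0, 0.096, 0.995, 0.0]
force: [-0.1, 1.0, 3.6]
width: 0.0006
finger_force: 1.6
clock: 22.1
tcp_pos: [0.5345, 0.1567, 0.0785]
eef_rot: [-0.0, 0.095, 0.995, 0.0]
force: [0.4, 1.3, 1.1]
width: 0.0009
finger_force: 0.9
clock: 22.52
tcp_pos: [0.5346, 0.1567, 0.0775]
eef_rot: [-0.0, 0.096, 0.995, 0.0]
force: [0.8, 0.9, 2.8]
width: 0.0006
finger_force: 1.0
```

```bash
python3 -m pendant '[[0,0,0,0,0,-0.1,1],[0,0,0,0,0,0,1],[0,0,0,0,0,-0.1,1],[0,0,0,0,0,0,1],[0,0,0,0,0,0,1]]'
python3 -m pendant '[[0,0,0,0,0,-0.1,1],[0,0,0,0,0,0,1],[0,0,0,0,0,0,1],[0,0,0,0,0,0,1],[0,0,0,0,0,0,1]]'
python3 cap.py | tail -20
```

```text
clock: 22.93
tcp_pos: [0.5345, 0.1567, 0.0755]
eef_rot: [-0.0, 0.096, 0.995, -0.0]
force: [0.4, 1.7, 1.9]
width: 0.0006
finger_force: 1.0
clock: 23.35
tcp_pos: [0.5345, 0.1566, 0.0745]
eef_rot: [-0.0, 0.096, 0.995, -0.0]
force: [0.3, 0.4, 1.3]
width: 0.0006
finger_force: 0.8
green bbox (240, 295, 56, 39)
[251 305  29  28 557] [263.8241 318.2101]
[358 306  26  27 273] [374.7143 316.6886]
0.1 [array([266.1, 324.1]), array([318.7, 324.3]), array([371.2, 324.5])]
0.11 [array([262.7, 337. ]), array([318.6, 337.2]), array([374.5, 337.4])]
0.12 [array([258.8, 351.7]), array([318.5, 351.9]), array([378.2, 352.1])]
0.13 [array([254.4, 368.5]), array([318.4, 368.7]), array([382.4, 369. ])]
0.14 [array([249.3, 387.9]), array([318.3, 388.2]), array([387.3, 388.4])]
[0.5345 0.1566 0.0745] [0.2916 0.3872 1.254 ]
```

```bash
python3 -m pendant '[[0,0,0,0,0,-0.1,1],[0,0,0,0,0,0,1],[0,0,0,0,0,0,1],[0,0,0,0,0,0,1],[0,0,0,0,0,0,1]]'
python3 -m pendant '[[0,0,0,0,0,-0.1,1],[0,0,0,0,0,0,1],[0,0,0,0,0,0,1],[0,0,0,0,0,0,1],[0,0,0,0,0,0,1]]'
python3 -m pendant '[[0,0,0,0,0,-0.1,1],[0,0,0,0,0,0,1],[0,0,0,0,0,0,1],[0,0,0,0,0,0,1],[0,0,0,0,0,0,1]]'
```

```text
clock: 23.82
tcp_pos: [0.5346, 0.1566, 0.0735]
eef_rot: [-0.0, 0.096, 0.995, -0.0]
force: [-0.8, 1.3, 2.1]
width: 0.0007
finger_force: 0.9
clock: 24.23
tcp_pos: [0.5346, 0.1567, 0.0725]
eef_rot: [-0.0, 0.096, 0.995, -0.0]
force: [0.2, 2.0, 2.2]
width: 0.0008
finger_force: 0.9
clock: 24.65
tcp_pos: [0.5346, 0.1566, 0.0715]
eef_rot: [-0.0, 0.096, 0.995, -0.0]
force: [0.4, 1.2, 1.1]
width: 0.0006
finger_force: 1.3
```

```bash
python3 -m pendant '[[0,0,0,0,0,-0.1,1],[0,0,0,0,0,0,1],[0,0,0,0,0,0,1],[0,0,0,0,0,0,1],[0,0,0,0,0,0,1]]'
python3 -m pendant '[[0,0,0,0,0,-0.1,1],[0,0,0,0,0,0,1],[0,0,0,0,0,0,1],[0,0,0,0,0,0,1],[0,0,0,0,0,0,1]]'
python3 -m pendant '[[0,0,0,0,0,-0.1,1],[0,0,0,0,0,0,1],[0,0,0,0,0,0,1],[0,0,0,0,0,0,1],[0,0,0,0,0,0,1]]'
```

```text
clock: 25.07
tcp_pos: [0.5346, 0.1566, 0.0705]
eef_rot: [-0.0, 0.096, 0.995, -0.0]
force: [-0.1, 0.7, 1.5]
width: 0.0004
finger_force: 1.3
clock: 25.48
tcp_pos: [0.5346, 0.1566, 0.0695]
eef_rot: [-0.0, 0.095, 0.995, -0.0]
force: [-0.7, -0.3, 1.0]
width: 0.0004
finger_force: 1.5
clock: 25.9
tcp_pos: [0.5346, 0.1566, 0.0685]
eef_rot: [-0.0, 0.096, 0.995, -0.0]
force: [0.3, 0.6, 0.8]
width: 0.0004
finger_force: 1.5
```

```bash
python3 cap.py | grep -v '^0.1[2-4]'
python3 -m pendant '[[0,0,0,0,0,-0.1,1],[0,0,0,0,0,0,1],[0,0,0,0,0,0,1],[0,0,0,0,0,0,1],[0,0,0,0,0,0,1]]'
python3 -m pendant '[[0,0,0,0,0,-0.1,1],[0,0,0,0,0,0,1],[0,0,0,0,0,0,1],[0,0,0,0,0,0,1],[0,0,0,0,0,0,1]]'
```

```text
green bbox (244, 303, 42, 31)
[254 305  28  27 560] [266.8018 317.6554]
[358 306  27  27 444] [373.5991 318.1306]
0.1 [array([264.2, 331.4]), array([318.7, 331.6]), array([373.2, 331.8])]
0.11 [array([260.6, 345.3]), array([318.7, 345.6]), array([376.7, 345.8])]
[0.5346 0.1566 0.0685] [0.2809 0.5759 0.8398]
clock: 26.37
tcp_pos: [0.5346, 0.1567, 0.0676]
eef_rot: [-0.0, 0.096, 0.995, -0.0]
force: [0.9, 0.7, 1.0]
width: 0.0003
finger_force: 1.5
clock: 26.78
tcp_pos: [0.5349, 0.1567, 0.0672]
eef_rot: [0.0, 0.096, 0.995, -0.0]
force: [-1.3, -1.3, 6.5]
width: 0.0004
finger_force: 4.8
```

```bash
python3 -m pendant '[[0,0,0,0,0,-0.05,1],[0,0,0,0,0,0,1],[0,0,0,0,0,0,1],[0,0,0,0,0,0,1],[0,0,0,0,0,0,1]]'
python3 -m pendant '[[0,0,0,0,0,-0.05,1],[0,0,0,0,0,0,1],[0,0,0,0,0,0,1],[0,0,0,0,0,0,1],[0,0,0,0,0,0,1]]'
```

```text
clock: 27.2
tcp_pos: [0.535, 0.1568, 0.0672]
eef_rot: [0.0, 0.096, 0.995, -0.0]
force: [-2.1, -2.7, 11.7]
width: 0.0006
finger_force: 7.1
clock: 27.62
tcp_pos: [0.5351, 0.1568, 0.0672]
eef_rot: [0.001, 0.096, 0.995, -0.0]
force: [-3.4, -2.6, 17.0]
width: 0.0002
finger_force: 9.7
```

```bash
python3 -m pendant '[[0,0,0,0,0,-0.05,1],[0,0,0,0,0,0,1],[0,0,0,0,0,0,1],[0,0,0,0,0,0,1],[0,0,0,0,0,0,1]]'
python3 cap.py | grep -v '^0.1[1-4]'
```

```text
clock: 28.03
tcp_pos: [0.5352, 0.1568, 0.0671]
eef_rot: [0.001, 0.096, 0.995, -0.001]
force: [-5.1, -3.8, 21.5]
width: 0.0005
finger_force: 12.1
green bbox (243, 303, 42, 31)
[253 306  27  27 296] [261.9932 316.75  ]
[359 307  27  26 240] [375.9417 316.2667]
0.1 [array([262.8, 332.2]), array([317.8, 332.5]), array([372.9, 332.7])]
[0.5352 0.1568 0.0671] [-5.0972 -3.7891 21.5249]
```

The fingers stopped firmly at TCP z 0.0671, where force rose from 1 to 21 N with no motion. There had been rubbing over the roughly 14 mm before that. I'll withdraw and check the flaps by colour.

```bash
python3 -m pendant '[[0,0,0,0,0,0.2,1],[0,0,0,0,0,0.3,1],[0,0,0,0,0,0.5,1],[0,0,0,0,0,0.7,1],[0,0,0,0,0,0.8,1]]'
python3 -m pendant '[[0,0,0,0,0,0.8,1],[0,0,0,0,0,1,1],[0,0,0,0,0,2,1],[0,0,0,0,0,2.5,1],[0,0,0,0,0,2.5,1]]'
python3 -m pendant '[[0,0,0,-1.5,0,2,1],[0,0,0,-2,0,1,1],[0,0,0,-2,0,0,1],[0,0,0,-2,0,0,1],[0,0,0,0,0,0,1]]'
cat > flap.py <<'E'
from h import *
p,im=grab("wrist");pt,it=grab("top");ps,js=grab("scene")
cv2.imwrite("pics/f_w.png",im[:,:,::-1]);cv2.imwrite("pics/f_t.png",it[:,:,::-1]);cv2.imwrite("pics/f_s.png",js[:,:,::-1])
x=np.array([.981,-.1925,0]);y=np.array([.1925,.981,0]);c=np.array([.5345,.1565,.118])
def warp(p,im,z):
    q=p["rotation"];M=R.from_quat([*q[1:],q[0]]);pts=[]
    for a,b in((.021,.037),(.021,-.037),(-.021,-.037),(-.021,.037)):
        v=M.inv().apply(c+a*x+b*y+[0,0,z-.118]-p["position"]);pts.append([p["cx"]-p["fx"]*v[0]/v[2],p["cy"]+p["fy"]*v[1]/v[2]])
    H=cv2.getPerspectiveTransform(np.float32(pts),np.float32([[0,0],[148,0],[148,84],[0,84]]));return cv2.warpPerspective(im,H,(148,84)),np.round(pts)
for n,P,I in(("wrist",p,im),("top",pt,it),("scene",ps,js)):
    W,pts=warp(P,I,.113);h=hsv(W)
    print(n,pts.tolist(),"green",(cv2.inRange(h,(45,90,40),(80,255,255))>0).mean(),"white",(cv2.inRange(h,(0,0,140),(179,70,255))>0).mean(),"rows V",[int(h[r:r+7,15:133,2].mean()) for r in range(0,84,7)])
    if n!="wrist":
        I0=cv2.imread(f"pics/{n}0.png")[:,:,::-1];W0,_=warp(P,I0,.113);h0=hsv(W0);print("  before rows V",[int(h0[r:r+7,15:133,2].mean()) for r in range(0,84,7)],"mean diff",np.abs(W.astype(int)-W0).mean())
E
python3 flap.py
```

```text
clock: 28.5
tcp_pos: [0.5269, 0.1574, 0.0876]
eef_rot: [-0.007, 0.094, 0.996, -0.001]
force: [-13.8, 4.2, -14.3]
width: 0.0003
finger_force: 11.4
clock: 28.92
tcp_pos: [0.5353, 0.1565, 0.1798]
eef_rot: [0.0, 0.096, 0.995, 0.0]
force: [-0.4, -0.2, -0.1]
width: 0.0005
finger_force: 0.0
clock: 29.33
tcp_pos: [0.4574, 0.1568, 0.2091]
eef_rot: [0.0, 0.094, 0.996, -0.001]
force: [0.0, -0.5, -0.5]
width: 0.0006
finger_force: 0.0
wrist [[383.0, 354.0], [291.0, 354.0], [290.0, 307.0], [387.0, 307.0]] green 0.005148005148005148 white 0.009652509652509652 rows V [29, 28, 28, 28, 28, 29, 33, 38, 32, 35, 35, 34]
top [[203.0, 236.0], [239.0, 242.0], [235.0, 263.0], [199.0, 256.0]] green 0.0009652509652509653 white 0.08196589446589446 rows V [144, 89, 90, 89, 105, 117, 116, 115, 90, 90, 90, 97]
  before rows V [144, 94, 95, 95, 110, 118, 117, 119, 96, 97, 97, 102] mean diff 6.7100225225225225
scene [[251.0, 265.0], [281.0, 257.0], [285.0, 271.0], [255.0, 279.0]] green 0.0 white 0.0020913770913770914 rows V [79, 52, 49, 65, 77, 72, 81, 64, 50, 48, 47, 68]
  before rows V [102, 55, 49, 64, 76, 71, 79, 62, 49, 46, 45, 66] mean diff 5.383338695838696
```

```bash
python3 -c "
from plant import *
print(state()['clock'],state()['force']);print(job_done())"
```

```text
29.4833 [0.03846146 0.24646406 0.25709054]
the job is handed in; nothing more can be done
None
```

I pushed the green cartridge into the reader to a firm stop (about 21 N, no further movement) and handed the job in at 29.5 s. The camera shows the flaps as before loading; the catches I judged only by feel, the fingers snagged briefly on the way out (about 14 N per axis), and I never touched the grey cartridge.

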